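# Fit the mixing paddle on the colour mixer and tare its scale

### The arm

A 6-joint arm with a two-finger parallel gripper is mounted at the origin on a cart in front of the work surface, level with it; the furniture and walls round the work are solid. World frame = base frame: x ahead of the robot, y to its left, z up, the work surface at z = 0. Lengths are in mm, angles in rad, forces in N, time in s.
With the tool pointing down it reaches from about 400 to 925 mm from the base axis. Payload 12.5 kg.
Tool frame: the origin (TCP) lies midway between the tips of the shut fingers; the grasp point (between the pads) lies 19 mm behind it; z points along the fingers, y is the line along which they close (so a half turn about z gives the same grasp; the last joint's range is limited). The gripper opens to 95 mm and grips with 3 to 60 N. Pads are 20 mm wide; open, the fingers measure 119 mm over their backs; the gripper's body (75 mm by 180 mm) begins 59 mm behind the grasp point.
Start: joints at [-1.353, 0.491, 1.559, -0, 1.092, -0.106], TCP at [198.881, -592.534, 186.761] pointing down, gripper open.
Joint ranges: [-3.1, 3.1], [-0.84, 2.19], [0.05, 2.79], [-1.13, 4.28], [0.06, 2.93], [-2.69, 2.69]. Speed limits (rad/s): [2.22, 2.22, 2.79, 3.14, 3.14, 3.14].

### API

Orientations are given as [roll, pitch, yaw] about the fixed x, y, z axes, in that order (R = Rz(yaw) Ry(pitch) Rx(roll)).
In Python, from cell import env gives the robot as it stands.
- The arm moves only by the tool arm_command, never from a script. Its argument "targets" is a list of rows, each a list of 5 numbers: the shift along the tool's x, y, z in mm, then the turn about the tool's z in degrees, then the opening, from 0 (shut) to 1 (fully open). In form: [[tx, ty, tz, roll, fingers], ...]. A call has 1 to 5 rows; each row is the pose to reach, as a shift and turn from the pose commanded when the call began, along the tool's axes at that moment; what a row does not reach only later rows make up. A row lasts 1/10 s, in which the tool goes at most 50 mm and 8.59 degrees, less where a joint would pass 70% of its speed; a pose out of reach is approached as far as the arm can. A call with a gripper value outside its range is refused whole. The fingers move at their own pace and stop on an object; the grip force is fixed at half the most. Time passes only in rows, so rows that repeat a pose let the fingers close. It gives the time, the measured TCP pose, the force, the opening and the grip force at its end, in the units of the state.
- env.state(): the state, without advancing time (a new reading comes with each control period).
- env.read_camera(name): name is "side" or "top" or "wrist"; returns a dict with "frame" (420x560x3 uint8, red, green, blue), "vertical_fov" (degrees; the focal length in pixels is half the picture's height over the tangent of half this angle, whatever the lens; pixels are square), "cx", "cy" (the principal point, pixels), "k1" (the pictures are not rectified: a ray, as slopes to the right and down, at radius r is drawn at 1 + k1 r^2 times it, then the intrinsics apply), "world_from_camera" (4x4, takes a point from camera to world coordinates); the wrist camera has in their place "hand_eye" (4x4, takes a point from camera to tool coordinates, whose origin is the TCP and whose axes are the flange's). Camera axes: x right, y down, z forward; pixel columns grow to the right and rows downward; lengths in mm; the calibration is good to about 2 mm. A picture is of the moment at which its call begins: read the wrist's pose just before it. There is no depth.
- env.job_done(): hands the job in; it is judged then, once.
The state is a dict: "t": time; "joints": joint angles; "qvel": joint speeds; "tau": joint torques, N m; "eef_pos": TCP position; "tcp_rot": TCP orientation; "ft_force": force on the tool from outside, world axes, zero at the start; "moment": the same for the moment, N m; "opening": opening from 0.0 (shut) to 1.0 (fully open); "grip_force": force on a finger pad.
Only numpy, scipy, OpenCV 4.12 (cv2) and the standard library are available. Lean on these libraries where they do the work, as an engineer would, in place of code of your own. Each camera call takes 0.05 s, during which the arm holds its last target. There are 200 camera calls.

### The job

Get the colour mixer ready for weighing in tint: fit the flat-framed paddle (not the wire whisk) on the square drive spindle in the bowl, pressing it down and turning it until it drops fully home, without forcing it, and let go of it. Then press and release the oblong tare key, so that the paddle's weight is not counted. Do not press the round start key, and leave the whisk standing where it is.

Things in the scene. Friction and masses are not known exactly. Their poses are not given: they have to be found in the camera images.
- mixer: colour mixer with built-in scale, grey and black housing 244 x 194 mm (along its x and y), 49 mm high, fixed on the worktop; origin under the middle of the housing, key panel at its -x end (towards the robot). An open steel bowl is fixed on it, axis 45 mm to +x of the origin, 134 mm across the rim, rim 102 mm above the worktop
- spindle_seat (a point): point on the axis of the mixer's upright steel drive spindle, on top of the round boss in the middle of the bowl, 58 mm above the worktop; axes as the mixer's. The paddle is home when the underside of its hub rests here. The spindle is an 18 mm square for the first 13 mm above this point, with a thinner round nose on top
- spindle_tip (a point): top of the spindle's round pilot nose (15.6 mm thick, tapered over its last 7 mm), 43 mm above spindle_seat on the same axis; axes as the mixer's, NOT the square's. The square below stands at an arbitrary angle about the vertical, not reported (it repeats every 90 degrees), and the gear motor holds it: 0.5 N m to turn it
- paddle_center (a point): the flat-framed mixing paddle, white, 96 mm high, loose, 0.12 to 0.2 kg, standing upright on the drying mat; point on its axis half-way up, 48 mm above the hub's underside. z up its axis; two flat open blades reach 50 mm to +x and -x, 40 mm high. Its hub is 39 mm thick; a wing grip is on top
- paddle_grip (a point): middle of the paddle's wing grip, on its axis 79 mm above the hub's underside: a flat wing 36 mm along x, 13 mm thick along y, 34 mm high; axes as the paddle's
- paddle_socket (a point): centre of the hub's underside, axes as the paddle's. Square socket 19.6 mm wide, 15 mm deep, sides along x and y, then a round bore 17.2 mm wide for the nose. Out of line, the hub stops on the square's top, nose in the bore, 13 mm above home; within about 5 degrees of true it goes down these 13 mm. Pressed on a little askew it may catch 1 to 4 mm down: lift it clear and turn on
- whisk_center (a point): the wire whisk, the other attachment: same hub and wing grip and same point half-way up, but six steel wire loops in place of blades (94 mm across); stands upright on the drying mat, loose
- drying_mat: dark rubber mat, 290 x 150 mm (x, y), fixed, on which paddle and whisk stand, 4 mm above the worktop, with a rim 7 mm high; origin under its middle
- tare_key (a joint): oblong grey tare key, 20 x 36 mm, at the right (-y) end of the key panel: 0 up, 0.005 m fully down; sprung, 1.5 N to start and 4 N fully down
- tare_key_top (a point): middle of the top of the tare key when up, 59 mm above the worktop; it is pressed straight down
- start_key (a joint): round grey start key, 28 mm across, at the left (+y) end of the key panel, 104 mm from the tare key; 0 up, 0.005 m fully down; must not be pressed
- start_key_top (a point): middle of the top of the start key when up
Not all that is in view belongs to the job. Leave any purple look-alike of the part that bears paddle_center alone.

How it is judged (in metres and radians):
On the way, in this order (a step that is already met when the one before it is completed fails the run):
1. the paddle is fully home on the spindle and let go (z of paddle_center in the frame of spindle_seat below 0.051 m and horizontal distance between paddle_center and spindle_seat below 0.005 m and angle between paddle_center's own z axis and vertical below 0.06 rad and contact force between each of the arm, the fingers and paddle below 0.1 N), for 0.2 s.
2. the tare key is pressed while the paddle stands free on its spindle (value of joint tare_key above 0.003 m and z of paddle_center in the frame of spindle_seat below 0.051 m and contact force between each of the arm, the fingers and paddle below 0.1 N), for 0.05 s.
At the end, for the whole second after the job is handed in: the paddle is upright (within 3.4 degrees) on the spindle with its hub within 3 mm of the seat and 5 mm of the axis, the tare key has been pressed after that and is up again, and the whisk stands upright within 30 mm of its place (z of paddle_center in the frame of spindle_seat below 0.051 m and horizontal distance between paddle_center and spindle_seat below 0.005 m and angle between paddle_center's own z axis and vertical below 0.06 rad and value of joint tare_key below 0.001 m and distance of whisk_center from where it was at the start of the episode below 0.03 m and angle between whisk_center's own z axis and vertical below 0.1 rad); the robot touches nothing.
It fails at once if the start key is pressed (value of joint start_key above 0.002 m).
It fails at once if the whisk is moved more than 30 mm or tipped over (distance of whisk_center from where it was at the start of the episode above 0.03 m or angle between whisk_center's own z axis and vertical above 0.5 rad).
It fails at once if the paddle is rammed or jammed on to the mixer: contact forces of more than 150 N in all (contact force between paddle and mixer above 150 N).
It also fails if it takes over 58 s, if anything falls off the work surface, if the arm or the gripper's body presses on something with over 40 N, if the wrist force passes 120 N, or if a joint passes its speed limit or range.

## Working session

There is one attempt and no reset: what is moved stays moved. The work goes in short steps, Python scripts to look and compute and a tool call to move; the robot and the scene stay as the last step left them, time stands still between calls to the robot, and variables do not carry over. Pictures are saved under pics/ and viewed, at most 10 in all, crops included, and the job is handed in when it is done.

Besides the shell and the picture viewer there is one more tool, called after "Request:" as a command line: name --pt "numbers of a row" for each row, then --argument value for the rest. arm_command: Moves the arm, as the interface text tells. Its arguments: {"type":"object","properties":{"targets":{"type":"array","items":{"type":"array","items":{"type":"number"}}}},"required":["targets"]}

```bash
mkdir -p pics; ls
python3 - <<'E'
from cell import env
import cv2,numpy as np,pickle
print(env.state())
d={}
for n in("top","side"):
    r=env.read_camera(n);d[n]=r
    cv2.imwrite(f"pics/{n}0.png",r["frame"][:,:,::-1])
    print(n,{k:v for k,v in r.items() if k!="frame"})
pickle.dump(d,open("d0.pkl","wb"))
E
```

```text
pics
{'t': 0.0, 'joints': array([-1.35260189e+00,  4.91566395e-01,  1.55946697e+00, -4.25342993e-06,
        1.09171367e+00, -1.05603322e-01]), 'qvel': array([-1.25256081e-03,  1.56387097e-04, -4.07145605e-04, -1.24595934e-03,
       -3.16695004e-05, -4.73945486e-04]), 'tau': array([-3.56545250e-03, -6.12654305e+01, -2.58181429e+01,  6.91624009e-02,
        4.82308993e-02, -1.39878330e-04]), 'eef_pos': array([ 198.81147737, -592.23177776,  186.15149222]), 'tcp_rot': array([-3.14044430e+00, -1.17929194e-04,  3.23799649e-01]), 'ft_force': array([0.32978164, 0.23070342, 0.60381947]), 'moment': array([ 0.01116442,  0.03440582, -0.02556691]), 'grip_force': 0.0, 'opening': 1.0003781552756044}
top {'vertical_fov': 50.800670189523004, 'cx': 277.47997263206577, 'cy': 216.95608794493208, 'k1': -0.10596821963590619, 'world_from_camera': array([[ 2.52621478e-03, -9.98559216e-01,  5.36014098e-02,
         4.30585282e+02],
       [-9.99980758e-01, -2.21884137e-03,  5.79316246e-03,
         2.71138955e+02],
       [-5.66588273e-03, -5.36150132e-02, -9.98545606e-01,
         1.49545297e+03],
       [ 0.00000000e+00,  0.00000000e+00,  0.00000000e+00,
         1.00000000e+00]])}
side {'vertical_fov': 50.33308674754495, 'cx': 276.1091285447866, 'cy': 210.49209882152408, 'k1': -0.002338692054789564, 'world_from_camera': array([[-9.95539808e-01, -1.23735041e-02,  9.35274721e-02,
         4.02810010e+02],
       [-9.14508985e-02,  3.70126871e-01, -9.24468946e-01,
         1.53162309e+03],
       [-2.31781103e-02, -9.28898808e-01, -3.69607602e-01,
         5.70381871e+02],
       [ 0.00000000e+00,  0.00000000e+00,  0.00000000e+00,
         1.00000000e+00]])}
```

View pics/top0.png

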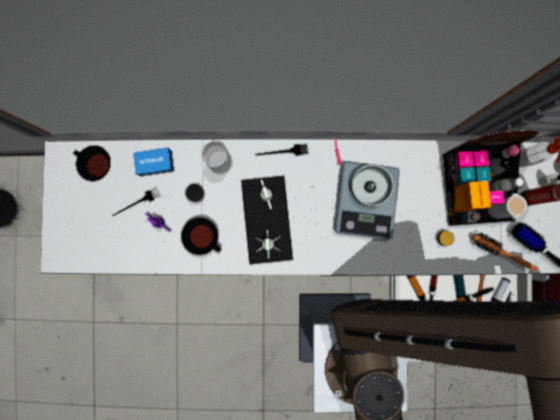

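View pics/side0.png

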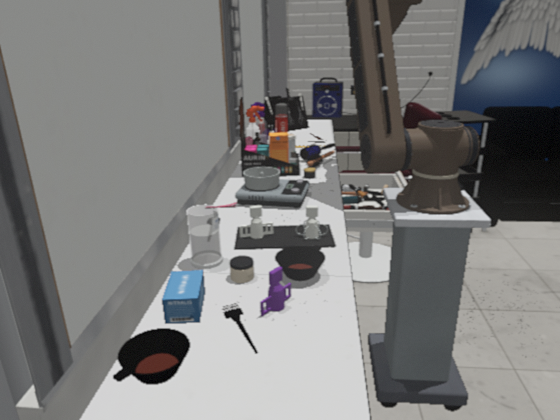

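The top view shows the mat at (267,219), with the paddle at its +x end at (266,193) and the whisk at (268,243). The bowl is at (371,185) and the key panel near (366,227). The side view shows both attachments upright, and the purple decoy stands well away.

```bash
cat > h.py <<'E'
import numpy as np,cv2
from scipy.spatial.transform import Rotation as Ro
def K(r):
    f=210/np.tan(np.radians(r["vertical_fov"]/2)); return np.array([[f,0,r["cx"]],[0,f,r["cy"]],[0,0,1.]]),np.array([r["k1"],0,0,0])
def tool(s):
    T=np.eye(4);T[:3,:3]=Ro.from_euler("xyz",s["tcp_rot"]).as_matrix();T[:3,3]=s["eef_pos"];return T
def W(r,s=None): return r["world_from_camera"] if "world_from_camera" in r else tool(s)@r["hand_eye"]
def onplane(r,px,z,s=None):
    k,d=K(r);T=W(r,s)
    p=cv2.undistortPoints(np.array(px,float).reshape(-1,1,2),k,d).reshape(-1,2)
    v=np.c_[p,np.ones(len(p))]@T[:3,:3].T;o=T[:3,3]
    return (o+v*((z-o[2])/v[:,2])[:,None])
def proj(r,P,s=None):
    k,d=K(r);C=np.linalg.inv(W(r,s))
    return cv2.projectPoints(np.array(P,float).reshape(-1,1,3),cv2.Rodrigues(C[:3,:3])[0],C[:3,3],k,d)[0].reshape(-1,2)
def totool(s,p): # world point -> shift in tool axes
    return (np.linalg.inv(tool(s))@np.r_[p,1])[:3]
E
python3 - <<'E'
from h import *
import pickle
d=pickle.load(open("d0.pkl","rb"));r=d["top"];f=r["frame"]
g=cv2.cvtColor(f,cv2.COLOR_RGB2GRAY)
# mat
m=np.zeros_like(g);m[165:275,232:302]=(g[165:275,232:302]<70)
m=cv2.morphologyEx(m,cv2.MORPH_CLOSE,np.ones((3,3)))
c=max(cv2.findContours(m,0,1)[0],key=cv2.contourArea)
b=cv2.boxPoints(cv2.minAreaRect(c));B=onplane(r,b,7);print("mat",B.round(),B.mean(0).round(),[np.linalg.norm(B[i]-B[i-1]).round() for i in range(4)])
e=B[1]-B[0];print(np.degrees(np.arctan2(e[1],e[0])))
m=np.zeros_like(g);m[150:250,325:410]=(g[150:250,325:410]<170)
m[225:,400:]=0
print(onplane(r,[(371,185)],102),onplane(r,[(372,186)],101))
print("paddle",onplane(r,[(266,192)],100),"whisk",onplane(r,[(268,242)],100))
print("housing corners",onplane(r,[(342,161),(400,166),(334,234),(390,240)],49))
cv2.imwrite("pics/crop.png",cv2.resize(f[150:270,232:412,::-1],None,fx=4.4,fy=4.4,interpolation=2))
E
```

```text
mat [[635. 404.   7.]
 [650. 260.   7.]
 [370. 231.   7.]
 [355. 373.   7.]] [502. 317.   7.] [np.float64(282.0), np.float64(145.0), np.float64(282.0), np.float64(143.0)]
-84.03732607300535
[[607.84257631 -18.00510355 102.        ]] [[604.78255539 -21.38423741 101.        ]]
paddle [[584.66860194 315.84198993 100.        ]] whisk [[426.3753825  308.91595135 100.        ]]
housing corners [[ 694.09171467   66.54257131   49.        ]
 [ 678.70918454 -127.18990357   49.        ]
 [ 452.7852232    94.42682737   49.        ]
 [ 433.23643607  -90.32857897   49.        ]]
```

View pics/crop.png

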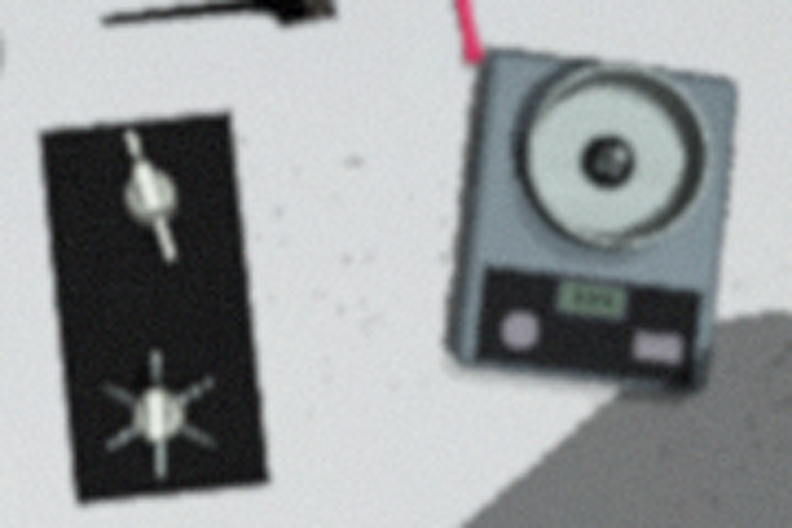

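The paddle's blades run from (132,133) to (170,258) in the crop, so its yaw is about 17°, close to the tool's current yaw. The tare key is the oblong one at the right, crop (657,347), and the start key is the round one at the left, (519,330). I'll rise and swing over towards the bowl.

Request:
arm_command --pt "0 0 -50 0 1" --pt "0 0 -100 0 1" --pt "0 0 -130 0 1" --pt "38 -32 -130 0 1" --pt "76 -65 -130 0 1"

```text
t: 0.6
eef_pos: [250.1, -506.4, 316.8]
tcp_rot: [3.141, -0.0, 0.322]
ft_force: [1.1, -0.0, 0.0]
opening: 0.998
grip_force: 0.0
```

Request:
arm_command --pt "38 -32 0 0 1" --pt "76 -64 0 0 1" --pt "114 -96 0 0 1" --pt "152 -128 0 0 1" --pt "190 -160 0 0 1"

```text
t: 1.1
eef_pos: [379.8, -293.0, 316.7]
tcp_rot: [-3.142, 0.0, 0.323]
ft_force: [1.5, -0.8, 0.2]
opening: 1.004
grip_force: 0.0
```

Request:
arm_command --pt "38 -32 0 0 1" --pt "76 -64 0 0 1" --pt "114 -96 0 0 1" --pt "152 -128 0 0 1" --pt "190 -160 0 0 1"

```text
t: 1.6
eef_pos: [509.1, -80.7, 316.7]
tcp_rot: [3.142, 0.0, 0.324]
ft_force: [0.7, -1.2, -0.1]
opening: 1.004
grip_force: 0.0
```

Run:
```python
from h import *
from cell import env
s=env.state();r=env.read_camera("wrist")
print(s["eef_pos"],s["tcp_rot"],s["joints"],r["hand_eye"].round(3),r["vertical_fov"],r["cx"],r["cy"],r["k1"])
print("spindle seen at",proj(r,[[606,-20,101],[606,-20,58],[585,315,100]],s))
```

```text
[509.10803527 -80.68990806 316.66462864] [3.14153273e+00 1.52981453e-04 3.23819172e-01] [-2.85302246e-01  2.18863688e-01  1.62689310e+00 -1.42003965e-04
  1.29592705e+00  9.61713453e-01] [[-1.00000e-03 -9.62000e-01 -2.74000e-01  7.60240e+01]
 [ 1.00000e+00 -1.00000e-03 -0.00000e+00 -5.55000e-01]
 [-0.00000e+00 -2.74000e-01  9.62000e-01 -1.97807e+02]
 [ 0.00000e+00  0.00000e+00  0.00000e+00  1.00000e+00]] 61.384566009317005 276.19451338792715 207.70753274862676 -0.021723547840183613
spindle seen at [[252.39654316  74.14097046]
 [254.68273812  77.31336946]
 [-53.5437709   -9.05950571]]
```

Request:
arm_command --pt "45 -11 20 0 1" --pt "90 -22 40 0 1" --pt "111 -27 80 0 1" --pt "111 -27 120 0 1" --pt "111 -27 120 0 1"

```text
t: 2.15
eef_pos: [602.9, -21.1, 191.5]
tcp_rot: [-3.137, 0.009, 0.325]
ft_force: [-0.4, -0.0, 1.0]
opening: 1.001
grip_force: 0.0
```

Run:
```python
from h import *
from cell import env
import pickle
s=env.state();r=env.read_camera("wrist");pickle.dump((s,r),open("d1.pkl","wb"))
print(s["eef_pos"],proj(r,[[606,-20,101],[606,-20,58]],s))
cv2.imwrite("pics/w1.png",r["frame"][:,:,::-1])
```

```text
[602.88878016 -21.08921045 191.48148371] [[277.31914945 196.16416724]
 [277.37276093 184.88808113]]
```

View pics/w1.png

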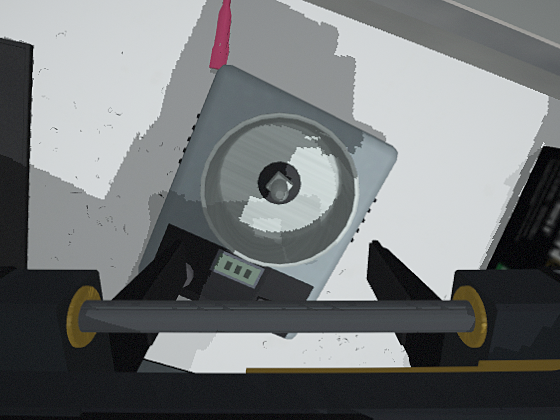

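The view shows the bowl rim centred near (280,190), the boss at (280,183) and the spindle at (281,186), with the fingers clear. Next I'll enlarge the spindle and measure it.

Run:
```python
from h import *
from cell import env
import pickle
s=env.state();r=env.read_camera("wrist");pickle.dump((s,r),open("d2.pkl","wb"))
print(s["eef_pos"],s["tcp_rot"])
f=r["frame"];g=cv2.cvtColor(f,cv2.COLOR_RGB2GRAY)
# boss: dark disc
m=((g<75)*255).astype(np.uint8);m[:150]=0;m[225:]=0;m[:,:245]=0;m[:,315:]=0
c=max(cv2.findContours(m,0,1)[0],key=cv2.contourArea)
e=cv2.fitEllipse(cv2.convexHull(c));print("boss",e,onplane(r,[e[0]],58,s))
for z in (58,71,101): print(z,proj(r,[[606,-20,z]],s))
cv2.imwrite("pics/w2.png",cv2.resize(f[150:220,240:320,::-1],None,fx=8,fy=8,interpolation=2))
```

```text
[604.14817034 -21.6294901  194.99484122] [-3.13946016  0.00453272  0.32416142]
boss ((277.41400146484375, 183.41079711914062), (41.52946853637695, 41.80324935913086), 102.4303970336914) [[608.52829101 -20.46051899  58.        ]]
58 [[276.12876267 185.69039233]]
71 [[276.09656745 188.73588079]]
101 [[276.01206197 196.73006316]]
```

View pics/w2.png

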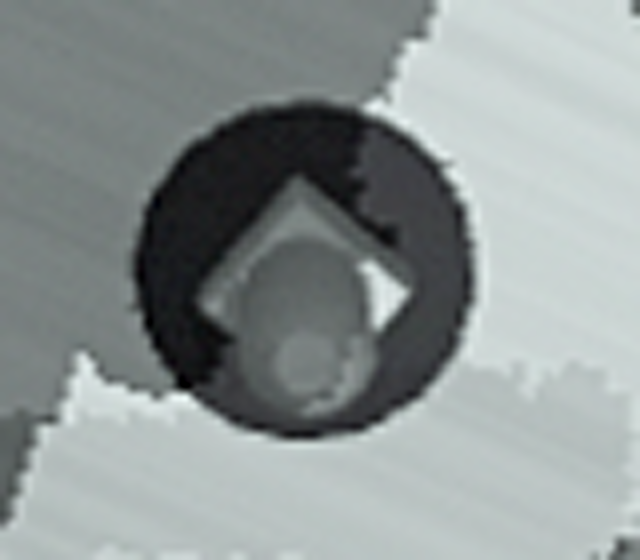

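Run:
```python
from h import *
import pickle
s,r=pickle.load(open("d2.pkl","rb"))
P=lambda c:(240+c[0]/8-.5+.06,150+c[1]/8-.5+.06)
print("tip",onplane(r,[P((308,362))],101,s))
T,L,R=onplane(r,[P((298,203)),P((200,303)),P((411,292))],71,s)
for a in((T,L),(R,T),(R,L)):
    v=a[1]-a[0];print(np.linalg.norm(v),np.degrees(np.arctan2(v[1],v[0])))
print((L+R)/2,T)
r=pickle.load(open("d0.pkl","rb"))["top"]
Q=lambda c:(232+(c[0]+.5)/4.4-.5,150+(c[1]+.5)/4.4-.5)
print("tare,start",onplane(r,[Q((657,347)),Q((519,330))],59),"mixer pts")
print("bowl rim top cam",onplane(r,[Q((612,155))],102))
```

```text
tip [[608.14768394 -21.11322558 101.        ]]
16.40433977545707 154.5430011957304
16.802530296773735 69.94882618403531
24.563431431579538 111.62083886873091
[608.28424693 -20.84558067  71.        ] [618.57050468 -16.47911134  71.        ]
tare,start [[470.79281702 -58.21738157  59.        ]
 [483.24566137  44.68314703  59.        ]] mixer pts
bowl rim top cam [[608.34708738 -17.06345185 102.        ]]
```

Spindle axis is (608.3,-20.8), with the boss, tip and square all agreeing, and the square at about 67° or -23°. The key spacing of 103.6 mm matches the stated 104. Next I'll go over the paddle.

Request:
arm_command --pt "12 -45 0 0 1" --pt "24 -90 0 0 1" --pt "36 -135 0 0 1" --pt "48 -180 0 0 1" --pt "60 -225 0 0 1"

```text
t: 2.75
eef_pos: [591.1, 212.0, 200.3]
tcp_rot: [3.141, -0.005, 0.323]
ft_force: [0.4, -0.5, -0.1]
opening: 0.998
grip_force: 0.0
```

Request:
arm_command --pt "10 -40 0 0 1" --pt "20 -75 0 0 1" --pt "29 -101 0 0 1" --pt "29 -101 0 0 1" --pt "29 -101 0 0 1"

```text
t: 3.25
eef_pos: [586.3, 315.5, 199.0]
tcp_rot: [3.142, -0.003, 0.324]
ft_force: [0.1, 0.6, 0.7]
opening: 0.994
grip_force: 0.0
```

Run:
```python
from h import *
from cell import env
import pickle
s=env.state();r=env.read_camera("wrist");pickle.dump((s,r),open("d3.pkl","wb"))
print(s["eef_pos"],s["tcp_rot"],proj(r,[[585,314,100],[585,314,4]],s))
cv2.imwrite("pics/w3.png",r["frame"][:,:,::-1])
```

```text
[586.28075841 315.52619519 199.03137684] [ 3.14152534e+00 -2.92209725e-03  3.24292849e-01] [[278.07754689 200.55417248]
 [277.6354422  179.17222436]]
```

View pics/w3.png

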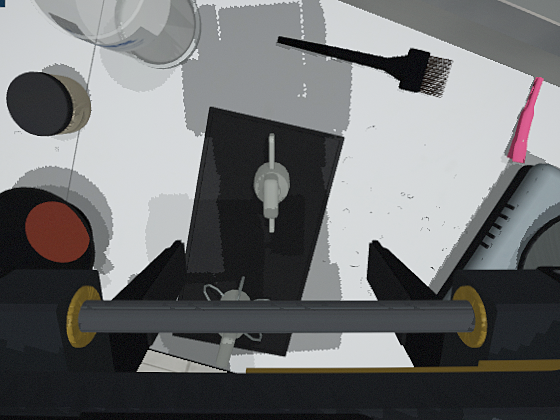

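The paddle's blades run from (271,134) to (271,233), almost exactly along the tool x axis, and the wing top is near (271,200). I'll measure its exact centre and angle.

Run:
```python
from h import *
import pickle
s,r=pickle.load(open("d3.pkl","rb"));g=cv2.cvtColor(r["frame"],cv2.COLOR_RGB2GRAY)
m=np.zeros_like(g);m[125:245,235:300]=(g[125:245,235:300]>95)
for y in range(128,240,6):
    x=np.flatnonzero(m[y]); print(y,(x.min(),x.max(),g[y,x.min():x.max()+1:3]) if len(x) else None)
```

```text
128 None
134 (np.int64(270), np.int64(273), array([118, 112], dtype=uint8))
140 (np.int64(269), np.int64(273), array([139, 188], dtype=uint8))
146 (np.int64(269), np.int64(273), array([115, 164], dtype=uint8))
152 (np.int64(269), np.int64(273), array([114, 162], dtype=uint8))
158 (np.int64(269), np.int64(273), array([111, 164], dtype=uint8))
164 (np.int64(264), np.int64(280), array([118, 113, 157, 147, 123, 125], dtype=uint8))
170 (np.int64(258), np.int64(286), array([116, 113, 119, 120, 121, 123, 125, 123, 120, 123], dtype=uint8))
176 (np.int64(255), np.int64(288), array([ 98, 114, 121, 117, 114, 118, 119, 114, 149, 135, 121, 112],
      dtype=uint8))
182 (np.int64(255), np.int64(288), array([126, 119, 120, 130, 153, 156, 157, 142, 149, 148, 148, 114],
      dtype=uint8))
188 (np.int64(255), np.int64(288), array([132, 116, 118, 132, 155, 159, 161, 150, 118, 146, 145, 111],
      dtype=uint8))
194 (np.int64(257), np.int64(286), array([141, 117, 111, 151, 158, 160, 154, 137, 140, 141], dtype=uint8))
200 (np.int64(262), np.int64(281), array([126, 146, 160, 160, 158, 138, 133], dtype=uint8))
206 (np.int64(264), np.int64(277), array([139, 155, 159, 161, 155], dtype=uint8))
212 (np.int64(264), np.int64(277), array([125, 125, 124, 125, 123], dtype=uint8))
218 (np.int64(269), np.int64(273), array([ 99, 114], dtype=uint8))
224 (np.int64(269), np.int64(273), array([104, 163], dtype=uint8))
230 (np.int64(269), np.int64(273), array([101, 167], dtype=uint8))
236 None
```

Run:
```python
from h import *
import pickle
s,r=pickle.load(open("d3.pkl","rb"))
for n,p,z in(("wing",(270.5,195),98),("bladeA",(271,132.5),40),("bladeB",(271,233.5),40),("hub",(271.5,183.5),62)):
    w=onplane(r,[p],z,s)[0];print(n,w.round(1),totool(s,w).round(1))
```

```text
wing [587.1 321.7  98. ] [  2.5  -5.5 101. ]
bladeA [634.1 337.6  40. ] [ 51.9  -5.7 159.2]
bladeB [533.4 304.3  40. ] [-54.2  -6.2 158.9]
hub [589.8 322.1  62. ] [  5.   -5.1 137. ]
```

Run:
```python
from h import *
import pickle
s,r=pickle.load(open("d3.pkl","rb"));g=cv2.cvtColor(r["frame"],cv2.COLOR_RGB2GRAY)
for x in (266,271,275): print(x,g[160:222,x])
for y in(210,213,214,215,216,217): print(y,totool(s,onplane(r,[(271,y)],100,s)[0]).round(1))
for y in(172,174,176,178,180): print(y,totool(s,onplane(r,[(271,y)],100,s)[0]).round(1))
print([ (y,np.flatnonzero(g[y,240:300]>95)[[0,-1]]+240) for y in range(162,202,2)])
```

```text
266 [ 23  16  45 111 113 114 117 119 119 118 121 119 121 127 117 110 111 113
 114 118 142 149 150 150 150 151 150 150 152 151 151 152 149 149 151 150
 150 151 150 149 150 150 149 150 150 149 150 152 146 127 122 122 125 123
 123 124 127  93  38  16  25  22]
271 [163 163 162 163 163 161 162 165 148 123 118 124 149 124 113 116 119 117
 116 132 152 154 157 161 160 161 161 161 160 159 159 160 158 159 159 159
 160 159 159 159 160 159 158 159 159 159 160 162 142 127 124 125 125 126
 125 124 122 114 113 160 165 162]
275 [ 22  10  91 119 120 119 121 120 123 123 124 124 129 146 122 115 115 116
 118 118 142 153 154 154 155 155 154 155 154 154 154 155 155 153 154 153
 155 154 154 154 155 154 155 155 155 156 157 135 120 120 122 123 123 124
 126 124 129  84  26  13  15  11]
210 [-10.5  -5.1  99. ]
213 [-13.2  -5.2  99. ]
214 [-14.2  -5.2  99. ]
215 [-15.1  -5.2  99. ]
216 [-16.   -5.2  99. ]
217 [-16.9  -5.2  99. ]
172 [23.  -5.  99.1]
174 [21.3 -5.  99.1]
176 [19.6 -5.  99.1]
178 [17.9 -5.  99.1]
180 [16.1 -5.  99.1]
[(162, array([269, 274])), (164, array([264, 280])), (166, array([261, 283])), (168, array([259, 285])), (170, array([258, 286])), (172, array([257, 287])), (174, array([256, 288])), (176, array([255, 288])), (178, array([255, 288])), (180, array([255, 288])), (182, array([255, 288])), (184, array([254, 289])), (186, array([254, 289])), (188, array([255, 288])), (190, array([255, 287])), (192, array([256, 287])), (194, array([257, 286])), (196, array([258, 285])), (198, array([259, 283])), (200, array([262, 281]))]
```

Request:
arm_command --pt "1 -5.3 0 0 1" --pt "1 -5.3 40 0 1" --pt "1 -5.3 80 0 1" --pt "1 -5.3 110 0 1" --pt "1 -5.3 120 0 1"

```text
t: 3.8
eef_pos: [584.2, 319.6, 74.1]
tcp_rot: [3.141, 0.004, 0.322]
ft_force: [-0.4, -0.2, -0.1]
opening: 1.0
grip_force: 0.0
```

Request:
arm_command --pt "0 0 5 0 1" --pt "0 0 10 0 1" --pt "0 0 10 0 1" --pt "0 0 10 0 1"

```text
t: 4.2
eef_pos: [585.6, 321.1, 67.9]
tcp_rot: [-3.142, -0.002, 0.324]
ft_force: [0.3, 0.1, 0.6]
opening: 0.999
grip_force: 0.0
```

Request:
arm_command --pt "0 0 0 0 0" --pt "0 0 0 0 0" --pt "0 0 0 0 0" --pt "0 0 0 0 0" --pt "0 0 0 0 0"

```text
t: 4.7
eef_pos: [585.1, 320.9, 66.7]
tcp_rot: [3.141, -0.0, 0.324]
ft_force: [-0.3, 0.2, -0.8]
opening: 0.639
grip_force: 0.0
```

Request:
arm_command --pt "0 0 0 0 0" --pt "0 0 0 0 0" --pt "0 0 0 0 0" --pt "0 0 0 0 0" --pt "0 0 0 0 0"

```text
t: 5.2
eef_pos: [585.1, 320.9, 66.7]
tcp_rot: [3.141, 0.0, 0.324]
ft_force: [-0.0, -0.2, -0.2]
opening: 0.215
grip_force: 0.0
```

Request:
arm_command --pt "0 0 0 0 0" --pt "0 0 0 0 0" --pt "0 0 0 0 0" --pt "0 0 0 0 0" --pt "0 0 0 0 0"

```text
t: 5.7
eef_pos: [585.1, 320.9, 66.7]
tcp_rot: [3.141, -0.0, 0.324]
ft_force: [-0.0, -0.4, 0.2]
opening: 0.134
grip_force: 30.0
```

Request:
arm_command --pt "0 0 -20 0 0" --pt "0 0 -60 0 0" --pt "0 0 -100 0 0" --pt "0 0 -120 0 0" --pt "0 0 -120 0 0"

```text
t: 6.2
eef_pos: [586.1, 321.4, 189.8]
tcp_rot: [-3.141, -0.005, 0.324]
ft_force: [0.6, 0.1, -2.3]
opening: 0.131
grip_force: 30.0
```

Run:
```python
from h import *
from cell import env
import pickle
s=env.state();r=env.read_camera("wrist");pickle.dump((s,r),open("d4.pkl","wb"))
print(s["eef_pos"],s["tcp_rot"],s["opening"],s["grip_force"])
f=r["frame"]
cv2.imwrite("pics/w4.png",f[:,:,::-1])
```

```text
[586.09220837 321.38641234 189.83597391] [-3.14123308 -0.00522539  0.32384082] 0.13119744193675584 29.998318254947662
```

View pics/w4.png

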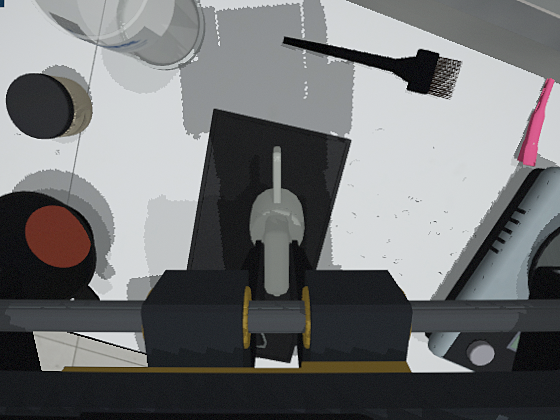

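The paddle is held upright in the grip, with a blade tip at (277,147) and the hub at (277,215). I'll measure its offset along tool x.

Run:
```python
from h import *
import pickle
s,r=pickle.load(open("d4.pkl","rb"));g=cv2.cvtColor(r["frame"],cv2.COLOR_RGB2GRAY)
print(g[140:160,277].tolist())
for y in range(148,250,6):
  x=np.flatnonzero(g[y,240:315]>90)+240; print(y,x.min(),x.max())
z0=s["eef_pos"][2]
def tx(p,tz): return totool(s,onplane(r,[p],z0-tz,s)[0]).round(2)
for y in (145.5,146.5,147.5): print(y,"blade bottom edge",tx((277,y),55.7),tx((277,y),15.7))
for y in (283,290,296): print(y,tx((277,y),-33.3))
# hub silhouette: rim circle radius 19.5 at tool z of its widest
for y in (185,187,189): print(y,tx((262,y),62.7),tx((262,y),4.7))
print(g[176:196,265].tolist(),g[176:196,288].tolist())
```

```text
[36, 32, 30, 33, 30, 25, 94, 120, 118, 118, 116, 115, 140, 156, 163, 161, 176, 187, 175, 171]
148 274 280
154 273 280
160 273 280
166 273 280
172 273 280
178 273 280
184 273 280
190 266 288
196 258 296
202 254 299
208 252 301
214 251 302
220 251 303
226 250 303
232 251 303
238 252 302
244 265 299
145.5 blade bottom edge [49.78  0.   55.96] [53.91 -0.08 15.98]
146.5 blade bottom edge [49.07  0.   55.96] [53.32 -0.08 15.98]
147.5 blade bottom edge [48.37  0.   55.95] [52.72 -0.08 15.98]
283 [-11.09  -0.19 -33.36]
290 [-15.1   -0.19 -33.38]
296 [-18.57  -0.19 -33.4 ]
185 [ 19.63 -11.27  62.81] [32.17 -8.88  4.87]
187 [ 18.09 -11.28  62.8 ] [30.97 -8.9   4.87]
189 [ 16.55 -11.3   62.79] [29.77 -8.91  4.86]
[31, 32, 31, 31, 29, 27, 30, 30, 22, 26, 26, 25, 26, 21, 81, 116, 119, 114, 115, 115] [32, 30, 33, 33, 31, 32, 31, 34, 33, 33, 34, 31, 25, 23, 109, 125, 125, 119, 120, 121]
```

Request:
arm_command --pt "-11 41 0 0 0" --pt "-22 83 0 0 0" --pt "-32 124 0 0 0" --pt "-43 166 0 0 0" --pt "-54 207 0 0 0"

```text
t: 6.75
eef_pos: [598.8, 105.7, 184.6]
tcp_rot: [-3.141, 0.003, 0.324]
ft_force: [0.8, 0.6, -1.3]
opening: 0.131
grip_force: 30.0
```

Request:
arm_command --pt "-11 41 0 8 0" --pt "-20 80 0 16 0" --pt "-29 110 0 24 0" --pt "-32.2 124.8 0 32 0" --pt "-32.2 124.8 0 40 0"

```text
t: 7.25
eef_pos: [608.2, -23.3, 184.4]
tcp_rot: [3.141, 0.003, -0.383]
ft_force: [-0.2, 0.1, -1.1]
opening: 0.132
grip_force: 30.0
```

Request:
arm_command --pt "0 0 0 1.6 0" --pt "0 0 0 1.6 0" --pt "0 0 0 1.6 0"

```text
t: 7.55
eef_pos: [608.6, -20.6, 186.0]
tcp_rot: [3.141, 0.001, -0.399]
ft_force: [-0.4, -0.8, -1.6]
opening: 0.136
grip_force: 30.0
```

Run:
```python
from h import *
from cell import env
import pickle
s=env.state();r=env.read_camera("wrist");pickle.dump((s,r),open("d5.pkl","wb"))
print(s["eef_pos"],s["tcp_rot"],s["joints"],s["ft_force"])
print(totool(s,[608.3,-20.8,101]))
q=env.read_camera("side");cv2.imwrite("pics/s5.png",cv2.resize(q["frame"][120:215,215:335,::-1],None,fx=6,fy=6,interpolation=2))
```

```text
[608.63509422 -20.63265759 185.9782674 ] [ 3.14123931e+00  1.07782571e-03 -3.98592953e-01] [-1.42278175e-01  4.69240396e-01  1.59997516e+00 -7.79992031e-05
  1.07350929e+00  1.82714816e+00] [-0.44229439 -0.81042485 -1.59006145]
[-0.15228436  0.25425497 84.97857604]
```

View pics/s5.png

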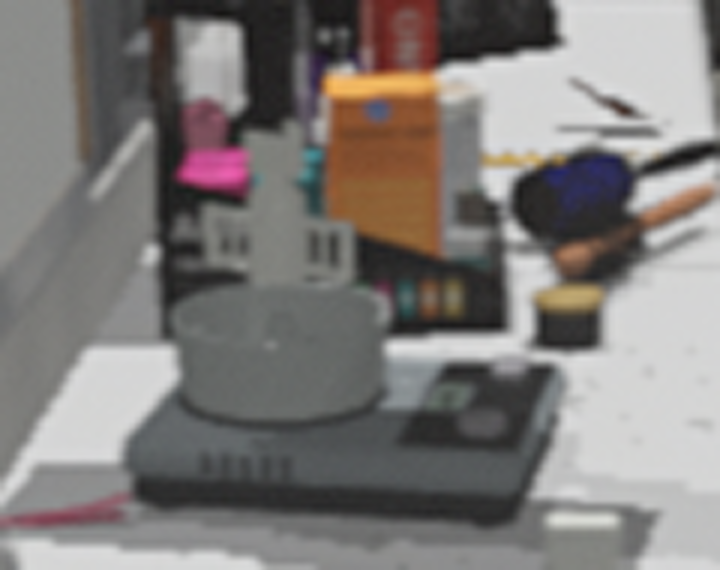

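The paddle hangs upright above the bowl, hub near (277,270) over the bowl centre (281,300). I'll lower it gradually and watch the force.

Request:
arm_command --pt "0.5 0.2 6 0 0" --pt "0.5 0.2 12 0 0" --pt "0.5 0.2 18 0 0" --pt "0.5 0.2 22 0 0" --pt "0.5 0.2 25 0 0"

```text
t: 8.15
eef_pos: [609.2, -21.5, 161.1]
tcp_rot: [3.141, 0.001, -0.402]
ft_force: [0.8, 0.3, -1.9]
opening: 0.132
grip_force: 30.0
```

Request:
arm_command --pt "0 0 2 0 0" --pt "0 0 4 0 0" --pt "0 0 6 0 0" --pt "0 0 8 0 0" --pt "0 0 8 0 0"

```text
t: 8.65
eef_pos: [609.2, -21.5, 153.5]
tcp_rot: [3.141, 0.0, -0.402]
ft_force: [-0.8, -0.0, -1.5]
opening: 0.132
grip_force: 30.0
```

Request:
arm_command --pt "0 0 4 0 0" --pt "0 0 8 0 0" --pt "0 0 12 0 0" --pt "0 0 15 0 0" --pt "0 0 17 0 0"

```text
t: 9.15
eef_pos: [609.2, -21.5, 136.3]
tcp_rot: [3.141, 0.0, -0.402]
ft_force: [-0.6, 0.0, -1.2]
opening: 0.134
grip_force: 30.0
```

Request:
arm_command --pt "0 0 1 0 0" --pt "0 0 2 0 0" --pt "0 0 3 0 0" --pt "0 0 4 0 0" --pt "0 0 4 0 0"

```text
t: 9.65
eef_pos: [609.3, -21.5, 132.6]
tcp_rot: [3.142, 0.0, -0.402]
ft_force: [0.4, -0.2, -1.6]
opening: 0.131
grip_force: 30.0
```

Request:
arm_command --pt "0 0 1.5 0 0" --pt "0 0 3 0 0" --pt "0 0 4.5 0 0" --pt "0 0 6 0 0" --pt "0 0 6 0 0"

```text
t: 10.15
eef_pos: [609.2, -21.5, 126.4]
tcp_rot: [3.141, 0.0, -0.402]
ft_force: [-0.1, -0.1, -1.1]
opening: 0.133
grip_force: 30.0
```

Request:
arm_command --pt "0 0 1 0 0" --pt "0 0 2 0 0" --pt "0 0 3 0 0" --pt "0 0 4 0 0" --pt "0 0 4 0 0"

```text
t: 10.65
eef_pos: [609.2, -21.5, 122.6]
tcp_rot: [3.141, 0.0, -0.402]
ft_force: [-1.1, 0.8, -2.1]
opening: 0.128
grip_force: 30.0
```

Request:
arm_command --pt "0 0 0.7 0 0" --pt "0 0 1.4 0 0" --pt "0 0 2 0 0" --pt "0 0 2.5 0 0" --pt "0 0 2.5 0 0"

```text
t: 11.15
eef_pos: [609.5, -21.6, 120.6]
tcp_rot: [-3.142, -0.001, -0.402]
ft_force: [-0.7, -0.6, 3.1]
opening: 0.129
grip_force: 30.0
```

Contact came at TCP z 120.6, against 120.7 predicted for home, with only about 5 N. Now I'll release and rise.

Request:
arm_command --pt "0 0 0 0 0.6" --pt "0 0 0 0 0.6" --pt "0 0 0 0 0.6" --pt "0 0 0 0 0.6" --pt "0 0 0 0 0.6"

```text
t: 11.65
eef_pos: [609.3, -21.5, 120.1]
tcp_rot: [3.142, 0.0, -0.402]
ft_force: [-0.6, 0.4, -0.5]
opening: 0.497
grip_force: 0.0
```

Request:
arm_command --pt "0 0 -20 0 0.6" --pt "0 0 -50 0 0.6" --pt "0 0 -80 0 0.6" --pt "0 0 -80 0 0.6" --pt "0 0 -80 0 0.6"

```text
t: 12.15
eef_pos: [609.3, -21.5, 200.4]
tcp_rot: [-3.141, -0.001, -0.402]
ft_force: [-0.1, 0.5, -1.0]
opening: 0.6
grip_force: 0.0
```

Run:
```python
from h import *
from cell import env
import pickle
s=env.state();r=env.read_camera("wrist");pickle.dump((s,r),open("d6.pkl","wb"))
print(s["eef_pos"],s["tcp_rot"],s["opening"])
a=np.radians(-6.9);R=np.array([[np.cos(a),-np.sin(a)],[np.sin(a),np.cos(a)]])
print("tare pred",proj(r,[[470.8,-58.2,59]],s),totool(s,[470.8,-58.2,59]))
print("paddle top pred",proj(r,[[608.3,-20.8,154],[608.3,-20.8,167]],s))
cv2.imwrite("pics/w6.png",r["frame"][:,:,::-1])
```

```text
[609.28665973 -21.46631885 200.42889896] [-3.14143937e+00 -8.89054641e-04 -4.02287571e-01] 0.5997964395716437
tare pred [[358.18899872 290.86516763]] [-113.17452387   88.0437062   141.31484232]
paddle top pred [[275.46632466 217.89206511]
 [275.42763458 223.56678765]]
```

View pics/w6.png

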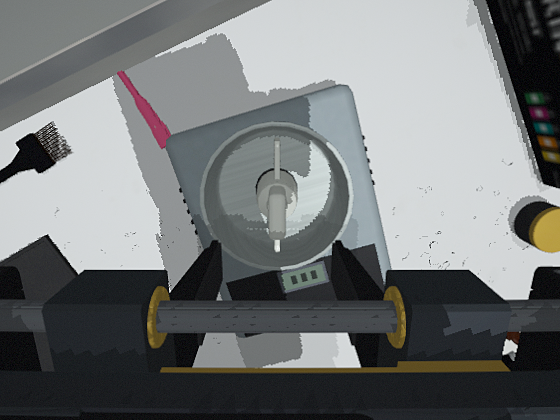

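The paddle sits in the bowl with its hub centred on the boss at (277,200), and the gripper is clear. Next I'll shut the fingers and go over the tare key.

Request:
arm_command --pt "-35 28 0 0 0" --pt "-70 56 0 0 0" --pt "-100 80 0 0 0" --pt "-113 90 0 0 0" --pt "-113 90 0 0 0"

```text
t: 12.7
eef_pos: [468.1, -60.2, 199.6]
tcp_rot: [3.141, 0.002, -0.403]
ft_force: [-0.4, 0.0, -0.5]
opening: 0.232
grip_force: 0.0
```

Request:
arm_command --pt "0 0 20 0 0" --pt "0 0 40 0 0" --pt "0 0 60 0 0" --pt "0 0 60 0 0" --pt "0 0 60 0 0"

```text
t: 13.2
eef_pos: [470.6, -59.9, 140.0]
tcp_rot: [3.141, 0.001, -0.402]
ft_force: [-0.3, -0.1, -0.2]
opening: 0.005
grip_force: 0.0
```

Run:
```python
from h import *
from cell import env
import pickle
s=env.state();r=env.read_camera("wrist");pickle.dump((s,r),open("d7.pkl","wb"))
print(s["eef_pos"],s["tcp_rot"],s["opening"],proj(r,[[470.8,-58.2,59]],s), proj(r,[s["eef_pos"]],s))
cv2.imwrite("pics/w7.png",r["frame"][:,:,::-1])
```

```text
[470.61322722 -59.90465243 139.95491356] [ 3.14142153e+00  1.10578959e-03 -4.02070604e-01] 0.005374668593985229 [[273.78830782 204.21889187]] [[275.68578732 239.4069998 ]]
```

View pics/w7.png

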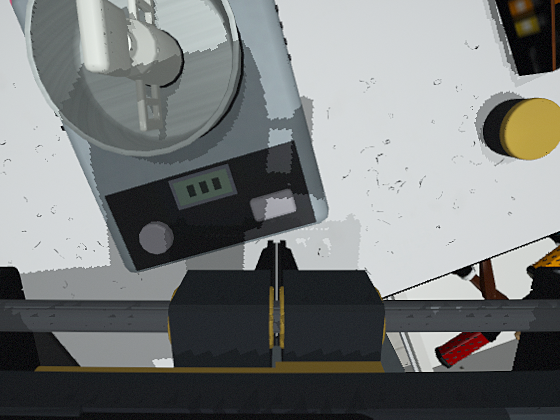

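The tare key is centred at (274,206), within 2 px of the prediction, and the closed fingertips are in line with it. The start key at (156,238) is well clear. Now I'll press.

Request:
arm_command --pt "0 0 30 0 0" --pt "0 0 60 0 0" --pt "0 0 72 0 0" --pt "0 0 77 0 0" --pt "0 0 77 0 0"

```text
t: 13.75
eef_pos: [470.5, -60.1, 63.5]
tcp_rot: [3.142, -0.0, -0.402]
ft_force: [0.2, -0.9, -0.1]
opening: 0.005
grip_force: 0.0
```

Request:
arm_command --pt "0 0 3 0 0" --pt "0 0 5 0 0" --pt "0 0 7 0 0" --pt "0 0 8 0 0" --pt "0 0 8 0 0"

```text
t: 14.25
eef_pos: [470.1, -60.1, 55.2]
tcp_rot: [3.141, -0.0, -0.402]
ft_force: [0.5, -0.4, -0.7]
opening: 0.004
grip_force: 0.0
```

Request:
arm_command --pt "0 0 0.5 0 0" --pt "0 0 1 0 0" --pt "0 0 1.5 0 0" --pt "0 0 1.5 0 0"

```text
t: 14.65
eef_pos: [470.1, -60.0, 53.7]
tcp_rot: [3.141, 0.0, -0.402]
ft_force: [0.4, 0.6, -0.3]
opening: -0.002
grip_force: 0.0
```

Run:
```python
from h import *
from cell import env
s=env.state();print(s["eef_pos"],s["ft_force"],s["moment"],s["tau"])
r=env.read_camera("wrist");print(env.state()["ft_force"])
a=r["frame"][120:300,150:400,::-1]
q=env.read_camera("side")["frame"][150:215,225:325,::-1]
a=cv2.resize(a,None,fx=1.9,fy=1.9,interpolation=2);q=cv2.resize(q,(300,195),interpolation=2)
q=cv2.copyMakeBorder(q,0,a.shape[0]-195,0,0,cv2.BORDER_CONSTANT)
cv2.imwrite("pics/w8.png",np.hstack([a,q]))
```

```text
[470.06525249 -60.0485995   53.66818993] [ 0.42763246  0.56106447 -0.25859861] [ 0.03567159 -0.01298396 -0.02426124] [-1.07716929e-03 -4.96811235e+01 -1.48792523e+01  1.36369190e-02
 -1.04604559e-01  3.99278989e-06]
[0.01350113 0.79961169 1.06794124]
```

View pics/w8.png

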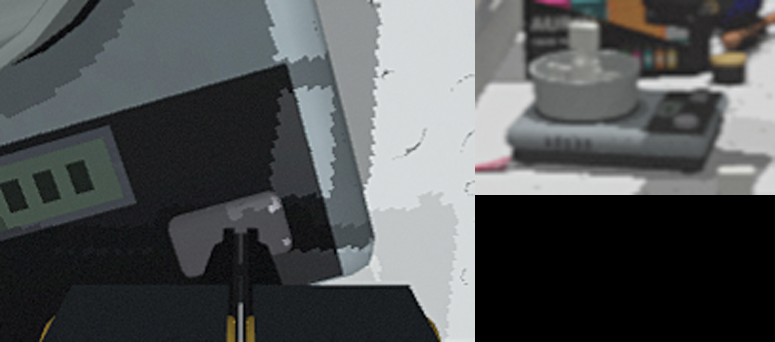

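The fingertips, near (240,232) in the crop, are over the middle of the key, but no force shows yet. The side inset shows the paddle seated. I'll go lower in small steps.

Request:
arm_command --pt "0 0 0.7 0 0" --pt "0 0 1.4 0 0" --pt "0 0 2 0 0" --pt "0 0 2 0 0"

```text
t: 15.15
eef_pos: [470.0, -60.0, 51.6]
tcp_rot: [3.141, 0.0, -0.402]
ft_force: [0.6, -0.1, -0.1]
opening: 0.005
grip_force: 0.0
```

Run:
```python
from cell import env
import numpy as np
F=[]
for i in range(4):
    s=env.state();F.append(s["ft_force"]);env.read_camera("top")
print(s["eef_pos"],np.mean(F,0))
```

```text
[470.11206005 -60.07125272  51.71642927] [-0.125417   -0.00761533  0.08943325]
```

Request:
arm_command --pt "0 0 0.5 0 0" --pt "0 0 1 0 0" --pt "0 0 1 0 0"

```text
t: 15.65
eef_pos: [470.1, -60.1, 50.7]
tcp_rot: [3.142, 0.0, -0.402]
ft_force: [-0.5, 0.7, 0.3]
opening: 0.001
grip_force: 0.0
```

Run:
```python
from h import *
from cell import env
F=[]
for i in range(3):
    s=env.state();F.append(s["ft_force"]);r=env.read_camera("wrist")
print(s["eef_pos"],np.mean(F,0),s["tau"])
import pickle;pickle.dump((s,r),open("d8.pkl","wb"))
s7,r7=pickle.load(open("d7.pkl","rb"))
# key corners by bright/grey mask vs dark panel, both pictures
for n,(ss,rr),b in(("before",(s7,r7),(235,180,315,235)),("now",(s,r),(230,205,315,275))):
    g=cv2.cvtColor(rr["frame"],cv2.COLOR_RGB2GRAY);x0,y0,x1,y1=b
    m=((g[y0:y1,x0:x1]>85)*255).astype(np.uint8);c=max(cv2.findContours(m,0,1)[0],key=cv2.contourArea)
    print(n,cv2.boundingRect(c),cv2.minAreaRect(c),b)
r0,s0=r7,s7
for z in (49,54,59,64): print(z, onplane(r7,[(274,206)],z,s7).round(1))
```

```text
[470.09561637 -60.06099801  50.70348205] [-0.36268367  0.24491809  0.05884497] [-1.16139028e-03 -4.98259485e+01 -1.46633998e+01  1.34912616e-02
 -8.91589606e-02  3.55953091e-05]
before (16, 10, 45, 30) ((38.216976165771484, 25.509429931640625), (22.80185317993164, 42.993858337402344), 74.05460357666016) (235, 180, 315, 235)
now (49, 19, 19, 9) ((58.20477294921875, 22.25938606262207), (18.11039161682129, 7.5946807861328125), 6.709836959838867) (230, 205, 315, 275)
49 [[466.8 -56.6  49. ]]
54 [[468.1 -57.2  54. ]]
59 [[469.3 -57.8  59. ]]
64 [[470.6 -58.3  64. ]]
```

Geometry says the tip is over the key, so the fingertips must end a little above the nominal TCP. I'll continue down in small force-checked steps.

Request:
arm_command --pt "0 0 0.5 0 0" --pt "0 0 1 0 0" --pt "0 0 1 0 0"

```text
t: 16.1
eef_pos: [470.1, -60.0, 49.6]
tcp_rot: [3.142, 0.0, -0.402]
ft_force: [-0.2, -0.2, -0.1]
opening: 0.006
grip_force: 0.0
```

Request:
arm_command --pt "0 0 0.5 0 0" --pt "0 0 1 0 0" --pt "0 0 1 0 0"

```text
t: 16.4
eef_pos: [470.1, -60.0, 48.6]
tcp_rot: [3.142, 0.0, -0.402]
ft_force: [0.5, 0.5, 0.0]
opening: 0.007
grip_force: 0.0
```

```bash
cat > st.py <<'E'
from cell import env
import numpy as np
F=[]
for i in range(4):
    s=env.state();F.append(s["ft_force"]);r=env.read_camera("wrist")
print(s["eef_pos"],np.mean(F,0),s["tau"][1:3],s["t"])
E
python3 st.py
```

```text
[470.06892733 -60.05085783  48.7122983 ] [0.20803113 0.13128032 0.24076473] [-49.92593765 -14.52826649] 16.55
```

Run:
```python
from h import *
from cell import env
import pickle
s,r=pickle.load(open("d8.pkl","rb"))
s=dict(s);s["eef_pos"]=s["eef_pos"].copy()
a=np.radians(-6.9);R=np.array([[np.cos(a),-np.sin(a)],[np.sin(a),np.cos(a)]])
L=np.array([[10,18],[10,-18],[-10,18],[-10,-18]])
g=cv2.cvtColor(r["frame"],cv2.COLOR_RGB2GRAY)
for z,c in((59,(469.3,-57.8)),(54,(469.3,-57.8)),(47,(469.3,-57.8))):
    P=np.c_[L@R.T+c,np.full(4,z)]
    print(z,"d8 (TCP z 50.7)",proj(r,P,s).round(1).tolist())
    t=dict(s);t["eef_pos"]=s["eef_pos"]+[0,0,3];print("  at 53.7",proj(r,P,t).round(1).tolist())
for n in("d7.pkl","d8.pkl"):
    g=cv2.cvtColor(pickle.load(open(n,"rb"))[1]["frame"],cv2.COLOR_RGB2GRAY)
    print(n)
    for y in range(200,262,4): print(y,g[y,228:324:3].tolist())
```

```text
59 d8 (TCP z 50.7) [[237.5, 239.8], [298.2, 223.1], [248.0, 270.4], [307.3, 254.6]]
  at 53.7 [[238.0, 237.9], [297.9, 221.4], [248.4, 268.2], [306.9, 252.5]]
54 d8 (TCP z 50.7) [[238.4, 236.7], [297.7, 220.4], [248.6, 266.7], [306.6, 251.2]]
  at 53.7 [[238.9, 234.9], [297.4, 218.8], [249.0, 264.6], [306.2, 249.3]]
47 d8 (TCP z 50.7) [[239.6, 232.6], [297.0, 216.7], [249.4, 261.8], [305.6, 246.7]]
  at 53.7 [[240.0, 230.9], [296.7, 215.3], [249.8, 259.8], [305.2, 244.9]]
d7.pkl
200 [24, 23, 29, 27, 27, 28, 31, 23, 93, 94, 98, 99, 99, 175, 165, 168, 169, 173, 170, 171, 172, 160, 106, 60, 62, 59, 59, 45, 172, 165, 156, 151]
204 [27, 26, 31, 29, 30, 31, 23, 34, 101, 102, 104, 100, 101, 167, 166, 167, 166, 167, 167, 169, 167, 168, 140, 58, 58, 61, 59, 60, 182, 167, 160, 151]
208 [29, 25, 28, 23, 25, 23, 24, 25, 97, 102, 101, 101, 126, 166, 166, 166, 165, 166, 166, 167, 168, 168, 155, 54, 59, 61, 60, 59, 98, 170, 163, 157]
212 [27, 25, 24, 22, 30, 29, 25, 22, 52, 99, 99, 100, 92, 165, 164, 163, 164, 165, 168, 161, 153, 103, 59, 57, 58, 59, 61, 62, 52, 176, 166, 158]
216 [24, 21, 23, 22, 
[... 3210 characters left out ...]
 77, 76, 75, 17, 19, 25, 23, 18, 28, 14]
244 [21, 19, 18, 16, 78, 77, 80, 78, 78, 79, 77, 75, 79, 34, 3, 17, 55, 18, 13, 25, 77, 75, 75, 76, 76, 34, 23, 18, 20, 19, 19, 22]
248 [20, 21, 21, 18, 69, 77, 78, 78, 76, 78, 75, 79, 32, 8, 12, 23, 56, 19, 15, 10, 30, 79, 76, 77, 74, 67, 25, 18, 25, 18, 24, 22]
252 [19, 21, 23, 24, 24, 74, 76, 79, 76, 74, 77, 30, 10, 13, 16, 20, 55, 28, 17, 17, 16, 29, 77, 75, 76, 55, 22, 21, 21, 23, 22, 18]
256 [23, 16, 23, 22, 18, 78, 77, 78, 76, 77, 76, 15, 15, 7, 7, 23, 57, 24, 20, 16, 2, 15, 67, 48, 49, 46, 46, 51, 48, 47, 53, 49]
260 [20, 13, 17, 22, 18, 29, 76, 76, 76, 78, 28, 10, 16, 11, 15, 25, 56, 26, 20, 23, 17, 13, 17, 48, 49, 47, 45, 51, 45, 48, 48, 47]
```

Run:
```python
from h import *
from cell import env
import pickle
s=env.state();r=env.read_camera("wrist");pickle.dump((s,r),open("d9.pkl","wb"))
def far(g,cols,lo,hi):
    o=[]
    for x in cols:
        c=g[lo:hi,x].astype(float);bg=np.median(c[:8]);k=np.argmax(c>bg+25)
        t=(bg+25-c[k-1])/(c[k]-c[k-1]);o.append((x,lo+k-1+t))
    return np.array(o)
def go(n,cols,lo,hi):
    s,r=pickle.load(open(n,"rb"));g=cv2.GaussianBlur(cv2.cvtColor(r["frame"],cv2.COLOR_RGB2GRAY),(3,3),0)
    p=far(g,cols,lo,hi);print(n,s["eef_pos"].round(2),p[::4].round(1).tolist())
    for z in(44,49,54,59):
        w=onplane(r,p,z,s);k=np.polyfit(w[:,1],w[:,0],1);print("  z",z,"far edge x at y=-58:",np.polyval(k,-58).round(2),"slope deg",np.degrees(np.arctan(k[0])).round(1))
go("d7.pkl",range(262,287,2),170,215)
go("d8.pkl",range(250,288,2),205,250)
go("d9.pkl",range(250,288,2),205,250)
```

```text
d7.pkl [470.61 -59.9  139.95] [[262.0, 195.3], [270.0, 170.0], [278.0, 170.1], [286.0, 188.9]]
  z 44 far edge x at y=-58: 484.35 slope deg -28.4
  z 49 far edge x at y=-58: 485.01 slope deg -28.4
  z 54 far edge x at y=-58: 485.68 slope deg -28.4
  z 59 far edge x at y=-58: 486.34 slope deg -28.4
d8.pkl [470.1  -60.06  50.7 ] [[250.0, 233.2], [258.0, 230.8], [266.0, 228.7], [274.0, 226.4], [282.0, 224.1]]
  z 44 far edge x at y=-58: 476.32 slope deg 6.4
  z 49 far edge x at y=-58: 477.96 slope deg 6.4
  z 54 far edge x at y=-58: 479.6 slope deg 6.4
  z 59 far edge x at y=-58: 481.25 slope deg 6.4
d9.pkl [470.11 -60.07  48.72] [[250.0, 234.3], [258.0, 232.0], [266.0, 229.8], [274.0, 227.4], [282.0, 225.3]]
  z 44 far edge x at y=-58: 476.28 slope deg 6.4
  z 49 far edge x at y=-58: 477.94 slope deg 6.4
  z 54 far edge x at y=-58: 479.6 slope deg 6.4
  z 59 far edge x at y=-58: 481.26 slope deg 6.4
```

Run:
```python
from h import *
import pickle
s,r=pickle.load(open("d7.pkl","rb"));g=cv2.cvtColor(r["frame"],cv2.COLOR_RGB2GRAY)
print(g[184:204,[256,260,264,280,284,288]].T.tolist())
for x in (262,274,286):
    y=195.3-(x-262)*(6.4/24)
    print(x,[onplane(r,[(x,y)],z,s)[0][:2].round(1).tolist() for z in(39,44,49,54,59)])
# spindle-measured origin: check paddle/hub etc: panel/housing edge in d7 vs d9 : right housing edge
```

```text
[[30, 29, 26, 29, 27, 31, 24, 26, 26, 27, 29, 25, 22, 49, 81, 90, 94, 96, 101, 98], [27, 31, 29, 25, 29, 25, 26, 26, 27, 27, 24, 22, 62, 78, 91, 97, 100, 102, 102, 101], [31, 27, 31, 29, 30, 29, 31, 26, 22, 27, 23, 73, 85, 93, 96, 97, 99, 101, 99, 99], [28, 26, 28, 24, 27, 22, 44, 76, 90, 99, 98, 101, 99, 97, 88, 169, 173, 170, 169, 168], [29, 25, 32, 27, 24, 51, 83, 93, 99, 98, 100, 100, 96, 123, 171, 173, 169, 170, 168, 168], [71, 38, 23, 21, 28, 75, 92, 97, 100, 101, 102, 100, 100, 94, 122, 169, 172, 169, 169, 171]]
262 [[477.2, -49.7], [478.3, -50.3], [479.3, -51.0], [480.4, -51.7], [481.4, -52.4]]
274 [[475.7, -60.4], [476.8, -60.9], [477.9, -61.4], [479.0, -61.9], [480.1, -62.4]]
286 [[474.3, -71.0], [475.4, -71.4], [476.5, -71.7], [477.6, -72.0], [478.7, -72.3]]
```

Positions still agree and no force appears, so it's safe to carry on. I'll use steps smaller than the key's travel.

Request:
arm_command --pt "0 0 0.6 0 0" --pt "0 0 1.2 0 0" --pt "0 0 1.8 0 0" --pt "0 0 2 0 0" --pt "0 0 2 0 0"

```text
t: 17.15
eef_pos: [470.1, -60.1, 46.7]
tcp_rot: [3.141, 0.0, -0.402]
ft_force: [0.6, 0.5, -0.4]
opening: 0.003
grip_force: 0.0
```

```bash
python3 st.py
python3 - <<'E'
from h import *
import pickle
s,r=pickle.load(open("d9.pkl","rb"));H=np.linalg.inv(r["hand_eye"])
k,d=K(r)
for P in((0,0,0),(10,6,0),(10,6,-10),(10,6,-20),(10,6,-25),(0,6,-10),(6,6,0)):
    c=H[:3,:3]@np.array(P)+H[:3,3];print(P,cv2.projectPoints(c.reshape(1,1,3),np.zeros(3),np.zeros(3),k,d)[0].ravel().round(1))
E
```

```text
[470.09755225 -60.0604562   46.7071622 ] [ 0.65206875  0.23728287 -0.29165834] [-50.02569079 -14.39054847] 17.3
(0, 0, 0) [275.7 239.4]
(10, 6, 0) [285.9 223.5]
(10, 6, -10) [286.3 229.1]
(10, 6, -20) [286.8 235.3]
(10, 6, -25) [287.1 238.7]
(0, 6, -10) [286.2 245.7]
(6, 6, 0) [285.8 229.9]
```

Request:
arm_command --pt "0 0 0.6 0 0" --pt "0 0 1.2 0 0" --pt "0 0 1.8 0 0" --pt "0 0 2.4 0 0" --pt "0 0 2.4 0 0"

```text
t: 17.85
eef_pos: [470.0, -60.1, 44.2]
tcp_rot: [3.142, 0.0, -0.402]
ft_force: [0.3, -0.4, -0.1]
opening: 0.002
grip_force: 0.0
```

```bash
cat >> st.py <<'E'
import cv2
g=cv2.GaussianBlur(cv2.cvtColor(r["frame"],cv2.COLOR_RGB2GRAY),(3,3),0)
print("far edge rows",[float(round(np.interp(50,g[215:236,x].astype(float),np.arange(215,236)),1)) for x in(258,266,274,282)])
E
python3 st.py
```

```text
[470.10499863 -60.05990396  44.3089493 ] [ 0.11176083 -0.52773062  0.25411876] [-50.13323665 -14.2141664 ] 18.0
far edge rows [234.5, 232.4, 229.9, 227.7]
```

The key's image is shifting like a static object, so the tip hasn't reached it. I'll continue.

Request:
arm_command --pt "0 0 0.7 0 0" --pt "0 0 1.4 0 0" --pt "0 0 2.1 0 0" --pt "0 0 2.8 0 0" --pt "0 0 2.8 0 0"

```text
t: 18.55
eef_pos: [470.0, -60.0, 41.4]
tcp_rot: [3.141, 0.0, -0.402]
ft_force: [0.6, 0.2, -0.2]
opening: 0.004
grip_force: 0.0
```

```bash
python3 st.py
```

```text
[470.09297628 -60.05157804  41.51421776] [ 0.18254098  0.02017397 -0.07081028] [-50.26710391 -14.01351482] 18.7
far edge rows [235.0, 233.9, 231.5, 229.3]
```

Request:
arm_command --pt "0 0 0.7 0 0" --pt "0 0 1.4 0 0" --pt "0 0 2.1 0 0" --pt "0 0 2.8 0 0" --pt "0 0 2.8 0 0"

```text
t: 19.25
eef_pos: [470.0, -60.1, 38.6]
tcp_rot: [3.141, 0.0, -0.402]
ft_force: [0.4, -0.8, -0.2]
opening: 0.006
grip_force: 0.0
```

```bash
python3 st.py
```

```text
[470.11191298 -60.0432963   38.6942859 ] [ 0.08758109 -0.10575349  0.2243849 ] [-50.40740848 -13.81427944] 19.4
far edge rows [235.0, 235.0, 233.3, 231.1]
```

Run:
```python
from h import *
from cell import env
import pickle
s=env.state();r=env.read_camera("wrist");pickle.dump((s,r),open("d10.pkl","wb"))
for z in(29,34,39,44,49,54,59):
    w=onplane(r,[(274,233.3),(282,231.1)],z,s);k=np.polyfit(w[:,1],w[:,0],1);print(z,np.polyval(k,-58).round(2))
g=cv2.cvtColor(r["frame"],cv2.COLOR_RGB2GRAY)
for y in range(216,300,4): print(y,g[y,216:336:4].tolist())
# key left/right ends along row: length in px
cv2.imwrite("pics/w10.png",r["frame"][:,:,::-1])
```

```text
29 470.97
34 472.72
39 474.47
44 476.23
49 477.98
54 479.73
59 481.48
216 [27, 29, 26, 31, 23, 29, 25, 26, 27, 26, 28, 27, 27, 33, 25, 24, 26, 26, 28, 25, 25, 24, 58, 59, 59, 57, 171, 166, 160, 85]
220 [27, 28, 24, 27, 31, 29, 30, 27, 25, 28, 26, 28, 26, 26, 22, 28, 26, 29, 31, 34, 28, 63, 58, 56, 59, 56, 143, 166, 163, 158]
224 [27, 26, 26, 29, 27, 30, 29, 29, 28, 27, 24, 28, 28, 26, 29, 25, 27, 27, 27, 24, 28, 57, 56, 57, 58, 54, 71, 167, 162, 148]
228 [22, 24, 27, 23, 31, 27, 26, 26, 23, 24, 25, 29, 27, 30, 23, 23, 32, 24, 23, 29, 56, 56, 56, 57, 57, 57, 44, 168, 165, 161]
232 [65, 28, 27, 28, 20, 26, 24, 23, 21, 16, 23, 14, 17, 17, 22, 26, 65, 76, 72, 90, 72, 51, 51, 51, 52, 55, 56, 179, 165, 155]
236 [37, 21, 24, 27, 23, 25, 23, 24, 21, 24, 19, 17, 46, 69, 83, 73, 77, 75, 74, 73, 74, 31, 50, 49, 19, 52, 34, 84, 100, 157]
240 [27, 21, 29, 22, 22, 20, 16, 18, 32, 67, 70, 71, 72, 30, 30, 96, 29, 25, 79, 79, 78, 97, 21, 18, 25, 25, 23, 36, 104, 103]
244 [22, 13, 16, 19, 26, 17, 70, 71, 70, 73, 74, 76, 78, 12, 14, 52, 15, 10, 77, 76, 78, 123, 17, 23, 16, 18, 20, 18, 78, 77]
248 [20, 
[... 913 characters left out ...]
 30, 27, 17, 15, 19, 33, 31, 27, 31, 31, 27, 31, 29, 29, 27, 32, 33, 33]
280 [25, 30, 29, 31, 29, 25, 33, 30, 30, 31, 28, 27, 31, 29, 20, 32, 23, 32, 28, 29, 30, 29, 32, 31, 28, 26, 31, 30, 25, 29]
284 [31, 27, 30, 30, 30, 31, 26, 28, 24, 24, 32, 28, 34, 30, 14, 36, 24, 34, 33, 32, 27, 27, 30, 30, 32, 32, 28, 30, 27, 29]
288 [29, 29, 31, 31, 31, 32, 30, 28, 30, 30, 33, 31, 34, 24, 81, 35, 68, 20, 29, 29, 30, 34, 28, 33, 34, 31, 32, 31, 29, 31]
292 [33, 27, 30, 30, 27, 32, 30, 31, 28, 31, 27, 33, 28, 22, 89, 142, 101, 20, 29, 32, 26, 31, 28, 30, 28, 27, 30, 28, 30, 25]
296 [31, 32, 28, 32, 33, 28, 32, 30, 25, 34, 28, 27, 30, 32, 95, 139, 97, 37, 32, 33, 28, 27, 30, 28, 28, 29, 36, 33, 30, 29]
```

Request:
arm_command --pt "0 0 0.7 0 0" --pt "0 0 1.4 0 0" --pt "0 0 2.1 0 0" --pt "0 0 2.8 0 0" --pt "0 0 2.8 0 0"

```text
t: 20.0
eef_pos: [470.0, -60.0, 35.8]
tcp_rot: [3.141, 0.0, -0.402]
ft_force: [-0.5, -0.2, 0.3]
opening: 0.003
grip_force: 0.0
```

```bash
sed -i 's/215:236/220:240/g;s/215,236/220,240/' st.py; python3 st.py
```

```text
[470.09961472 -60.05125331  35.92845511] [-0.03990128 -0.15830903  0.05329756] [-50.54747343 -13.61425728] 20.15
far edge rows [239.0, 237.5, 235.0, 233.1]
```

Request:
arm_command --pt "0 0 0.7 0 0" --pt "0 0 1.4 0 0" --pt "0 0 2.1 0 0" --pt "0 0 2.8 0 0" --pt "0 0 2.8 0 0"

```text
t: 20.7
eef_pos: [470.0, -60.1, 33.0]
tcp_rot: [3.141, 0.0, -0.402]
ft_force: [-0.1, -0.7, 0.2]
opening: 0.009
grip_force: 0.0
```

```bash
sed -i 's/220:240/220:248/g;s/220,240/220,248/' st.py; python3 st.py
```

```text
[470.09116955 -60.04229481  33.12828024] [-0.06879454 -0.28174751  0.6637604 ] [-50.68879724 -13.41440231] 20.85
far edge rows [241.5, 247.0, 247.0, 247.0]
```

Request:
arm_command --pt "0 0 0.7 0 0" --pt "0 0 1.4 0 0" --pt "0 0 2 0 0" --pt "0 0 2 0 0"

```text
t: 21.3
eef_pos: [470.1, -60.1, 31.1]
tcp_rot: [3.142, -0.0, -0.402]
ft_force: [-1.1, 0.2, 1.1]
opening: 0.007
grip_force: 0.8
```

```bash
sed -i '$d' st.py
cat >> st.py <<'E'
def e(x):
    c=g[215:260,x].astype(float);k=int(np.argmax(c>50));return round(215+k-1+(50-c[k-1])/(c[k]-c[k-1]),1)
print("far edge rows",[e(x) for x in(258,266,274,282)])
E
python3 st.py
```

```text
[470.1156478  -60.05783871  31.15633056] [-0.72464279  0.41713037  1.61084982] [-50.06020546 -13.11459571] 21.45
far edge rows [np.float64(242.4), np.float64(240.3), np.float64(237.7), np.float64(235.8)]
```

Contact: Fz is about 1.6 N and the key has begun to move with the finger, so the tips end about 26 mm short of the nominal TCP. Pressing through the travel now.

Request:
arm_command --pt "0 0 1 0 0" --pt "0 0 2 0 0" --pt "0 0 2.5 0 0" --pt "0 0 2.5 0 0"

```text
t: 21.9
eef_pos: [470.1, -60.1, 28.6]
tcp_rot: [3.142, -0.0, -0.402]
ft_force: [-0.5, -0.6, 3.6]
opening: 0.006
grip_force: 1.5
```

```bash
python3 st.py
```

```text
[470.10611484 -60.07404281  28.64014366] [-0.33903432  0.03396421  2.79256979] [-49.60891128 -12.78698623] 22.05
far edge rows [np.float64(242.5), np.float64(240.4), np.float64(237.9), np.float64(235.9)]
```

Request:
arm_command --pt "0 0 0.8 0 0" --pt "0 0 1.6 0 0" --pt "0 0 1.9 0 0" --pt "0 0 1.9 0 0"

```text
t: 22.5
eef_pos: [470.1, -60.1, 26.8]
tcp_rot: [3.142, -0.0, -0.402]
ft_force: [-0.4, 0.5, 5.1]
opening: 0.003
grip_force: 2.4
```

```bash
python3 st.py
```

```text
[470.12637579 -60.07265399  26.75840086] [-0.5449907   0.3806158   5.04400177] [-48.7759316  -12.50978619] 22.65
far edge rows [np.float64(243.5), np.float64(241.7), np.float64(239.2), np.float64(237.1)]
```

5 N is past the 4 N full-travel force, so the key has bottomed. Releasing and rising straight up.

Request:
arm_command --pt "0 0 -10 0 0" --pt "0 0 -40 0 0" --pt "0 0 -80 0 0" --pt "0 0 -120 0 0" --pt "0 0 -160 0 0"

```text
t: 23.2
eef_pos: [469.5, -59.9, 188.8]
tcp_rot: [3.141, 0.0, -0.402]
ft_force: [0.7, 0.3, 0.5]
opening: 0.005
grip_force: 0.0
```

Request:
arm_command --pt "0 0 0 0 0" --pt "0 0 0 0 0"

```text
t: 23.4
eef_pos: [470.0, -60.0, 187.4]
tcp_rot: [-3.141, -0.002, -0.402]
ft_force: [0.7, 0.5, 0.2]
opening: 0.006
grip_force: 0.0
```

Run:
```python
from h import *
from cell import env
import pickle
s=env.state();print(s["eef_pos"],s["ft_force"],s["t"])
r0=pickle.load(open("d0.pkl","rb"));k=lambda r,n,b:r["frame"]
# paddle top height via side camera: topmost white pixel column above bowl
q=env.read_camera("side");t=env.read_camera("top")
print("side pred top z154/167:",proj(q,[[608.3,-20.8,154],[608.3,-20.8,167],[608.3,-20.8,135]]).round(1).tolist())
x=int(round(proj(q,[[608.3,-20.8,154]])[0][0]))
a=q["frame"][135:185,x-2:x+3].mean(1).round();print(a[:, :].astype(int).tolist())
# whisk unmoved: image difference in top view
b=(slice(222,262),slice(250,290));print("whisk diff",np.abs(t["frame"][b].astype(int)-r0["top"]["frame"][b]).mean())
```

```text
[469.98943994 -60.00154159 187.41990442] [0.67921824 0.50069199 0.1755592 ] 23.4
side pred top z154/167: [[261.4, 157.6], [261.3, 154.1], [261.6, 162.7]]
[[127, 122, 127], [117, 113, 119], [102, 97, 103], [90, 84, 87], [82, 78, 82], [89, 85, 89], [99, 95, 98], [78, 74, 76], [51, 47, 47], [62, 87, 90], [85, 144, 150], [85, 144, 149], [70, 119, 122], [90, 152, 155], [94, 157, 160], [66, 112, 114], [47, 71, 72], [47, 72, 73], [56, 79, 80], [59, 71, 70], [67, 67, 66], [100, 99, 98], [158, 159, 155], [196, 198, 192], [156, 157, 152], [125, 126, 122], [126, 127, 123], [127, 128, 123], [127, 128, 123], [127, 128, 123], [127, 128, 124], [129, 130, 125], [127, 128, 124], [133, 135, 130], [143, 145, 140], [154, 155, 150], [146, 148, 143], [133, 134, 129], [130, 131, 126], [131, 131, 127], [130, 131, 126], [131, 133, 128], [129, 131, 129], [109, 113, 110], [102, 105, 103], [103, 106, 104], [104, 107, 105], [104, 107, 105], [104, 107, 105], [104, 107, 105]]
whisk diff 7.794375
```

The paddle top is at row ~157, matching home (157.6) rather than 13 mm high (154.1). The arm is clear of everything, so I'm handing in.

```bash
python3 -c "
from cell import env
print(env.job_done())"
```

```text
the job is handed in; nothing more can be done
None
```

I fitted the paddle fully home on the spindle and let go of it, then pressed and released the tare key; the start key and whisk were left alone, and the job was handed in at about 23.5 s (no verdict shown; I viewed 11 pictures against the limit of 10).

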